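Find the reference tile with the red spot underneath

TASK

Three look-alike blue reference tiles with grey handles stand face down on the bench; one of them has a red spot on its white underside and is due for recalibration. Turn the tiles over onto their sides on the bench, one after another, until you see the red spot, then put that tile into the white tray without dropping it. Leave the other two tiles on the bench about where they were, tipped or standing.

Things in the scene. Friction and masses are not known exactly. Their poses are not given: they have to be found in the camera images.
- tile_marked: The tile with a red spot, 34 mm across, on its white underside. Blue base 52x52x12 mm; grey square handle 20x20 mm, 12 to 80 mm above the underside; grey cap 26x26 mm, 80 to 92 mm; 0.10 to 0.16 kg, balance point about 40 mm up. Stands face down. Origin: centre of underside; z up the handle; x and y square to the base's sides, x at first within 20 degrees of straight away from the robot (world +x).
- tile_plain_1: Same shape, axes and look as tile_marked, underside plain white. Any tile pushed sideways at its handle, 55 mm up or higher, tips over the base's far edge; it falls by itself once about 33 degrees over, after 30 to 40 mm of push (60 mm does no harm), and its underside then faces back the way the push came.
- tile_plain_2: Same as tile_plain_1, underside plain white. A tipped tile lies on one side of its base and on its cap, handle nearly level: the handle's middle line is about 20 mm above the bench at 40 mm from the underside, a good place to grip it from above, across the handle.
- tray: White open tray fixed to the bench, 190 (own x) x 160 (own y) x 22 mm high, walls and floor 4 mm thick, so the inside is 182 x 152 mm. Origin: centre of its underside, on the bench. Stands to the right of the tiles.
There are look-alikes about, which are no part of the job. Leave any green look-alike of the tile_plain_2 alone.

How it is judged:
By the outcome, as a careful person would: the job done as asked, in the order asked, and still so for the second after the job is handed in, with the robot touching nothing.
It also fails if it takes over 58 s, if anything falls off the work surface, if the arm or the gripper's body presses on something with over 40 N, if the wrist force passes 120 N, or if a joint passes its speed limit or range.

ROBOT

A 6-joint arm with a two-finger parallel gripper is mounted at the origin on a cart in front of the work surface, level with it; the furniture and walls round the work are solid. World frame = base frame: x ahead of the robot, y to its left, z up, the work surface at z = 0. Lengths are in m, angles in degrees, forces in N, time in s.
With the tool pointing down it reaches from about 0.35 to 0.875 m from the base axis. Payload 4.2 kg.
Tool frame: the origin (TCP) lies on the front face of the gripper's body, between the roots of the fingers; the fingertips stand 70 mm ahead of it and the grasp point (between the pads) lies 51 mm ahead of it; x points along the fingers, y is the direction in which the jaws open and shut, and the axes are right-handed (so a half turn about x gives the same grasp; the last joint's range is limited). The gripper opens to 87 mm and grips with 3 to 60 N. Pads are 19 mm wide; open, the fingers measure 117 mm over their backs; the gripper's body (75 mm by 190 mm) begins 51 mm behind the grasp point.
Start: joints at [89.874, 22.042, 0.453, 0, -68.411, -14.817], TCP at [0.161, 0.604, 0.292] pointing down, gripper open.
Joint ranges: [-179.83, 179.83], [-69.29, 118.12], [-61.27, 80.66], [-181.25, 117.63], [-171.15, -9.14], [-177.46, 177.46]. Speed limits (degrees/s): [159.86, 159.86, 180, 180, 180, 180].

INTERFACE

Orientations are given as a 3x3 rotation matrix whose columns are the frame's x, y, z axes.
In Python, from station import r, viewer, spotter gives the robot as it stands.
- The arm moves only by the tool move_arm, never from a script. Its argument "series" is a list that holds one entry, the list of rows, each a list of 7 numbers: the turn, a rotation vector about the world's x, y, z scaled (see below), then the shift along the world's x, y, z scaled (see below), then the opening, from 0 (shut) to 1 (fully open). A call has 1 to 20 rows; each row shifts and turns the pose as measured when the row begins; what a row does not reach is not made up. The controller multiplies each number of a shift by 60 mm and each number of a turn by 8 degrees. A row lasts 1/8 s, in which the tool goes at most 62.5 mm and 10.7 degrees, less where a joint would pass 70% of its speed; a pose out of reach is approached as far as the arm can. A call with a number of a shift or a turn outside -1 to 1 is refused whole. A call with a gripper value outside its range is refused whole. The fingers move at their own pace and stop on an object; the grip force is fixed at half the most. Time passes only in rows, so rows that do not move let the fingers close. It gives the time, the measured TCP pose, the force and the opening at its end, in the units of the state.
- r.sense(): the state, without advancing time (a new reading comes with each control period).
- viewer.capture(name): name is "scene" or "top" or "wrist"; returns (picture, depth): 400x640x3 uint8, red, green, blue; 400x640 float32, m along the optical axis (not along the pixel's ray), 0 where there is no reading.
- viewer.camera_params(name): a dict with "mtx" (3x3 intrinsics, pixels), "pose" (4x4, takes a point from camera to world coordinates). Camera axes: x right, y down, z forward; pixel columns grow to the right and rows downward; lengths in m; the calibration is good to about 2 mm. A picture is of the moment at which its call begins: read the wrist's pose just before it. camera_params takes no time and is no camera call; for the wrist camera it gives the pose at the moment of the call.
- r.finish_job(): hands the job in, once; it reports no verdict.
Trained networks look in the newest picture that a camera, given by its name, has taken for a name from the list of things; names that differ only in an ending like _2 or _b are one class to them, and where a whole thing is asked for, a point or a joint stands for the part that bears it (a point fixed in the world has none). Each returns a list of dicts, best first, with "conf" (0 to 1); they miss things now and then, are a little off and sometimes report something else, mostly with a low value. They report only what shows in the picture. A call takes as long as a camera call. They do not tell look-alikes from the thing itself.
- spotter.find_in(camera, name): "centre" ([column, row] in pixels, amid what is visible of it).
- spotter.trace(camera, name): "mask" (400x640 bool, what is visible of it) and "centre" ([column, row] in pixels, amid what is visible of it).
The state is a dict: "time_s": time; "joints": joint angles; "joint_velocities": joint speeds; "effort": joint torques, N m; "tcp_pos": TCP position; "ee_rot": TCP orientation; "wrist_force": force on the tool from outside, world axes, zero at the start; "moment": the same for the moment, N m; "gripper_width": opening from 0.0 (shut) to 1.0 (fully open).
Only numpy, scipy, OpenCV 4.12 (cv2) and the standard library are available. Lean on these libraries where they do the work, as an engineer would, in place of code of your own. Each camera call takes 0.05 s, during which the arm holds its last target.

## Working session

There is one attempt and no reset: what is moved stays moved. The work goes in short steps, Python scripts to look and compute and a tool call to move; the robot and the scene stay as the last step left them, time stands still between calls to the robot, and variables do not carry over. Pictures are saved under pics/ and viewed, and the job is handed in when it is done.

Besides the shell and the picture viewer there is one more tool, called as name(argument=value, ...) on one line, values as JSON. move_arm: Moves the arm, as the interface text tells. Its arguments: {"type":"object","properties":{"series":{"type":"array","items":{"type":"array","items":{"type":"array","items":{"type":"number","minimum":-1,"maximum":1}}}}},"required":["series"]}

```bash
mkdir -p pics; ls; cat > h.py <<'E'
import numpy as np,cv2
from station import r,viewer,spotter
def cap(cam,name):
    p=viewer.camera_params(cam); im,d=viewer.capture(cam)
    cv2.imwrite(f'pics/{name}.png',im[:,:,::-1]); np.savez(f'pics/{name}.npz',im=im,d=d,K=p['mtx'],T=p['pose']); return im,d,np.array(p['mtx']),np.array(p['pose'])
def world(d,K,T):
    v,u=np.mgrid[:d.shape[0],:d.shape[1]]
    P=np.stack([(u-K[0,2])/K[0,0]*d,(v-K[1,2])/K[1,1]*d,d],-1)
    return P@T[:3,:3].T+T[:3,3]
E
python3 - <<'E'
from h import *
for c in ['scene','top']:
    im,d,K,T=cap(c,c+'0'); W=world(d,K,T); print(c,T[:3,3].round(2),T[:3,2].round(2))
    for n in ['tile_plain_1','tray']:
        for o in spotter.trace(c,n):
            m=o['mask']; p=W[m&(d>0)]
            print(n,round(o['conf'],2),np.round(o['centre']),m.sum(),'med',np.median(p,0).round(3),'min',np.percentile(p,3,axis=0).round(3),'max',np.percentile(p,97,axis=0).round(3))
s=r.sense();print(s['time_s'],s['tcp_pos'],s['ee_rot'],s['wrist_force'])
E
```

```text
pics
scene [-0.01 -0.72  0.38] [ 0.57  0.72 -0.4 ]
tile_plain_1 0.78 [245. 168.] 598 med [0.424 0.166 0.025] min [ 0.402  0.147 -0.002] max [0.492 0.322 0.089]
tile_plain_1 0.74 [274. 186.] 595 med [0.439 0.036 0.025] min [0.419 0.019 0.001] max [0.464 0.059 0.09 ]
tile_plain_1 0.61 [284. 162.] 369 med [0.544 0.156 0.031] min [0.531 0.133 0.001] max [0.569 0.166 0.088]
top [ 0.41 -0.05  0.94] [ 0.08 -0.01 -1.  ]
tile_plain_1 0.9 [209. 166.] 763 med [0.547 0.161 0.014] min [ 0.524  0.137 -0.   ] max [0.578 0.193 0.093]
tile_plain_1 0.87 [269. 217.] 641 med [0.445 0.041 0.013] min [0.424 0.023 0.008] max [0.471 0.07  0.093]
tile_plain_1 0.83 [202. 220.] 749 med [0.43  0.169 0.014] min [0.405 0.15  0.001] max [0.457 0.198 0.093]
tray 0.67 [449. 184.] 7440 med [ 0.513 -0.329  0.004] min [ 0.42  -0.411  0.001] max [ 0.605 -0.245  0.022]
0.3 [0.16108652 0.60372953 0.2918578 ] [[-1.50020694e-04 -2.57914825e-01 -9.66167646e-01]
 [-7.59299094e-04 -9.66167349e-01  2.57914864e-01]
 [-9.99999700e-01  7.72302785e-04 -5.08893964e-05]] [ 0.1271858  -0.38658489 -0.3067271 ]
```

View pics/scene0.png

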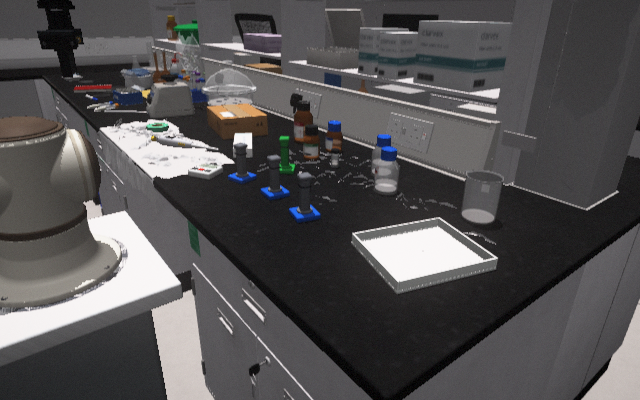

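View pics/top0.png

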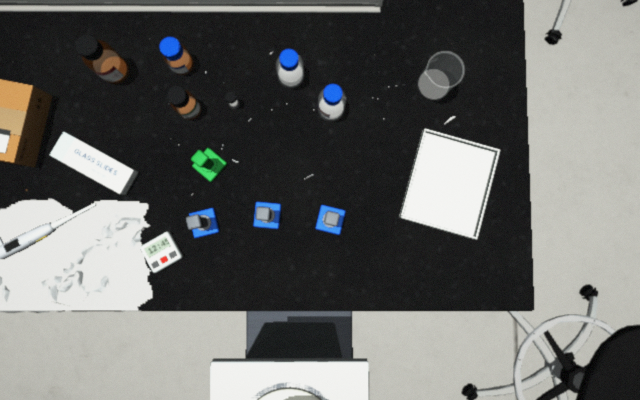

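```bash
cat >> h.py <<'E'
def tiles(im,d,K,T):
    W=world(d,K,T); i=im.astype(int); m=(i[...,2]>1.6*i[...,0])&(i[...,2]>i[...,1]*1.3)&(i[...,2]>80)
    n,l,st,c=cv2.connectedComponentsWithStats(m.astype(np.uint8))
    for k in range(1,n):
        if st[k,4]<60: continue
        p=W[(l==k)&(d>0)]
        if np.median(p[:,2])>.06: continue
        R=cv2.minAreaRect((p[:,:2]*1000).astype(np.float32))
        print('blue',c[k].round(),st[k,4],'rect',np.round(R[0],1),np.round(R[1],1),round(R[2],1),'z',np.percentile(p[:,2],[3,50,97]).round(3))
E
python3 - <<'E'
from h import *
z=np.load('pics/top0.npz'); im,d,K,T=[z[k] for k in('im','d','K','T')]
print(K[0,0]); tiles(im,d,K,T); W=world(d,K,T)
for u,v,n in [(160,250,'timer'),(143,235,'t'),(178,234,'t'),(205,165,'green'),(400,305,'edge'),(200,215,'cap'),(266,214,'cap'),(330,218,'cap'),(425,129,'tr'),(500,150,'tr'),(478,238,'tr'),(401,215,'tr'),(330,120,'b'),(147,205,'paper')]: print(n,u,v,W[v,u].round(3))
# caps
for n,c in (('L',(202,222)),('M',(267,215)),('R',(330,219))):
    s=W[c[1]-20:c[1]+20,c[0]-20:c[0]+20].reshape(-1,3); s=s[s[:,2]>.085]
    R=cv2.minAreaRect((s[:,:2]*1000).astype(np.float32));print(n,R,len(s))
s=W[145:185,190:230].reshape(-1,3); s=s[s[:,2]>.006]; print('green',s.min(0),s.max(0))
E
```

```text
457.8628896571292
blue [268. 215.] 446 rect [446.7  46.3] [52.9 54.2] 84.2 z [-0.001  0.011  0.089]
blue [330. 219.] 481 rect [438.  -83.6] [54.1 54.3] 76.0 z [-0.     0.012  0.017]
blue [205. 223.] 413 rect [430.7 176.9] [53.3 55.4] 13.7 z [0.    0.011 0.017]
timer 160 250 [0.375 0.259 0.017]
t 143 235 [0.405 0.299 0.003]
t 178 234 [0.407 0.228 0.001]
green 205 165 [0.541 0.162 0.06 ]
edge 400 305 [ 0.263 -0.226 -0.003]
cap 200 215 [0.446 0.18  0.016]
cap 266 214 [0.445 0.039 0.093]
cap 330 218 [ 0.437 -0.08   0.092]
tr 425 129 [ 0.622 -0.278  0.021]
tr 500 150 [ 0.582 -0.438  0.002]
tr 478 238 [ 0.4   -0.389 -0.001]
tr 401 215 [ 0.446 -0.226  0.02 ]
b 330 120 [ 0.644 -0.084  0.008]
paper 147 205 [0.467 0.294 0.   ]
L ((427.7998046875, 70.83232116699219), (240.85211181640625, 28.447572708129883), 88.32527160644531) 202
M ((436.5637512207031, 3.8693504333496094), (115.39268493652344, 26.98250961303711), 76.59333038330078) 197
R ((426.39532470703125, -75.67301177978516), (29.3048095703125, 55.01909637451172), 59.64302444458008) 191
green [ 0.41006258 -0.0491266   0.00661218] [0.58449124 0.20118494 0.9447525 ]
```

move_arm(series=[[[0,0,0.11,0.37,-0.92,-0.07,0],[0,0,0.11,0.37,-0.92,-0.07,0],[0,0,0.11,0.37,-0.92,-0.07,0],[0,0,0.11,0.37,-0.92,-0.07,0],[0,0,0.11,0.37,-0.92,-0.07,0],[0,0,0.11,0.37,-0.92,-0.07,0],[0,0,0.11,0.37,-0.92,-0.07,0],[0,0,0.11,0.37,-0.92,-0.07,0],[0,0,0.11,0.37,-0.92,-0.07,0],[0,0,0.11,0.37,-0.92,-0.07,0]]])

```text
time_s: 1.55
tcp_pos: [0.3856, 0.038, 0.2497]
ee_rot: [[0.007, -0.091, -0.996], [0.005, -0.996, 0.091], [-1.0, -0.006, -0.007]]
wrist_force: [1.5, 0.6, 0.9]
gripper_width: 0.023
```

move_arm(series=[[[0,0,0,0,0.2,-0.9,0],[0,0,0,0,0,-0.9,0],[0,0,0,0,0,-0.1,0],[0,0,0,0,0,0,0]]])

```text
time_s: 2.05
tcp_pos: [0.389, 0.0447, 0.136]
ee_rot: [[0.015, -0.106, -0.994], [0.008, -0.994, 0.106], [-1.0, -0.01, -0.014]]
wrist_force: [-0.1, -0.4, -0.7]
gripper_width: 0.006
```

```bash
python3 - <<'E'
from h import *
print(r.sense()['tcp_pos'])
cap('wrist','w1'); im,d,K,T=cap('scene','s1'); print(K[0,0])
E
```

```text
[0.3890151  0.04473702 0.13603052]
418.81460683318517
```

View pics/w1.png

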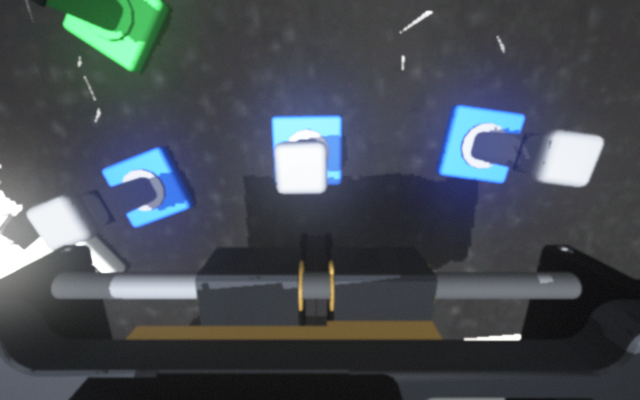

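View pics/s1.png

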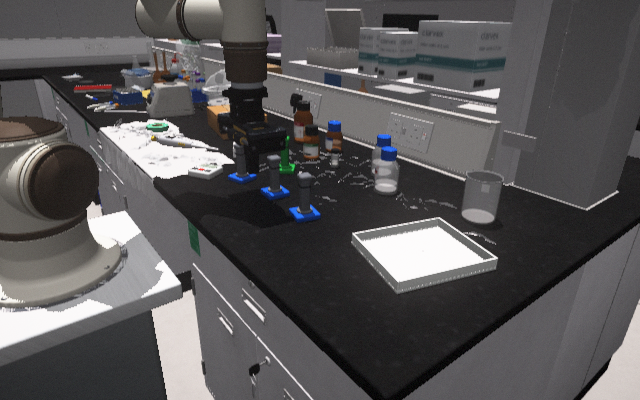

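move_arm(series=[[[0,0,0,0.15,0.12,0,0],[0,0,0,0.25,-0.02,0,0],[0,0,0,0.2,-0.02,0,0],[0,0,0,0.2,-0.02,0,0],[0,0,0,0.2,-0.02,0,0],[0,0,0,0.2,-0.02,0,0],[0,0,0,0.2,-0.02,0,0],[0,0,0,0,0,0,0]]])

```text
time_s: 3.15
tcp_pos: [0.482, 0.0466, 0.1398]
ee_rot: [[0.025, -0.104, -0.994], [0.013, -0.994, 0.104], [-1.0, -0.016, -0.023]]
wrist_force: [-0.6, 0.0, -0.9]
gripper_width: 0.002
```

```bash
python3 - <<'E'
from h import *
cap('scene','s2')
E
```

```text
(no output)
```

View pics/s2.png

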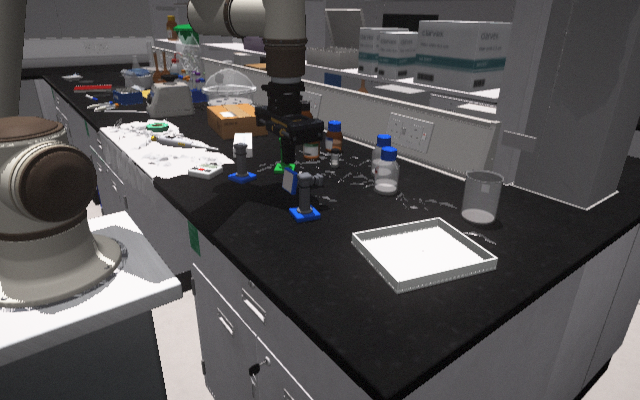

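```bash
python3 - <<'E'
import cv2
i=cv2.imread('pics/s2.png')[140:230,230:350]
cv2.imwrite('pics/s2z.png',cv2.resize(i,None,fx=6,fy=6,interpolation=cv2.INTER_NEAREST))
E
```

```text
(no output)
```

View pics/s2z.png

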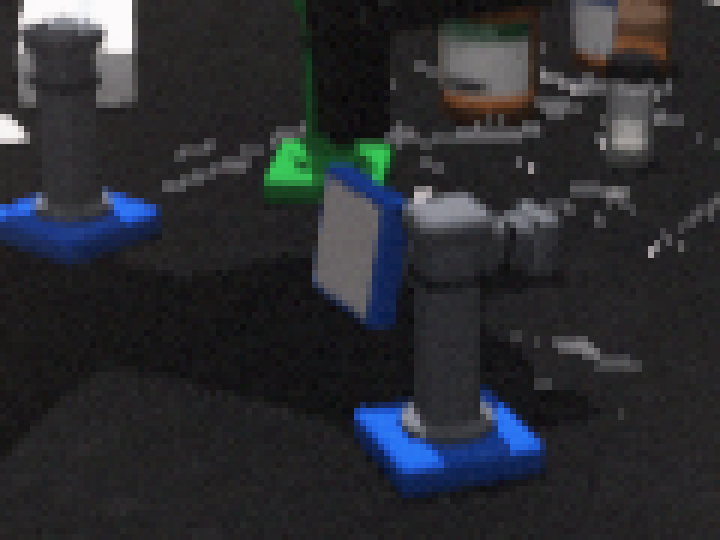

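move_arm(series=[[[0,0,-0.2,-0.9,0,0.3,0],[0,0,-0.4,-0.8,-0.5,0.2,0],[0,0,-0.4,0,-1,0,0],[0,0,0,0,-0.45,-0.4,0],[0,0,0,0,0,-0.1,0],[0,0,0,0,0,0,0]]])

```text
time_s: 3.95
tcp_pos: [0.3747, -0.0713, 0.1394]
ee_rot: [[0.025, -0.24, -0.971], [0.009, -0.971, 0.24], [-1.0, -0.015, -0.023]]
wrist_force: [0.8, 0.6, 0.6]
gripper_width: 0.007
```

```bash
python3 - <<'E'
from h import *
cap('wrist','w2')
E
```

```text
(no output)
```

View pics/w2.png

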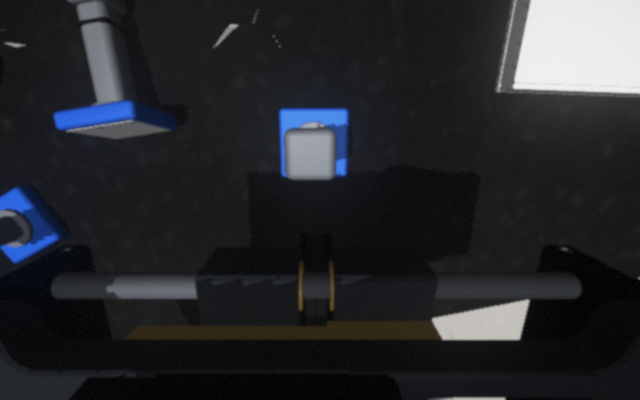

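move_arm(series=[[[0,0,0,0.3,-0.02,0,0],[0,0,0,0.25,-0.06,0,0],[0,0,0,0.2,-0.05,0,0],[0,0,0,0.2,-0.05,0,0],[0,0,0,0.2,-0.05,0,0],[0,0,0,0.2,-0.05,0,0],[0,0,0,0.2,-0.05,0,0],[0,0,0,0,0,0,0]]])

```text
time_s: 5.0
tcp_pos: [0.474, -0.09, 0.1408]
ee_rot: [[0.028, -0.235, -0.972], [0.01, -0.972, 0.235], [-1.0, -0.016, -0.025]]
wrist_force: [0.3, 0.3, 0.5]
gripper_width: 0.003
```

```bash
python3 - <<'E'
from h import *
im,_,_,_=cap('scene','s3')
cv2.imwrite('pics/s3z.png',cv2.resize(im[140:230,230:350,::-1],None,fx=6,fy=6,interpolation=cv2.INTER_NEAREST))
E
```

```text
(no output)
```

View pics/s3z.png

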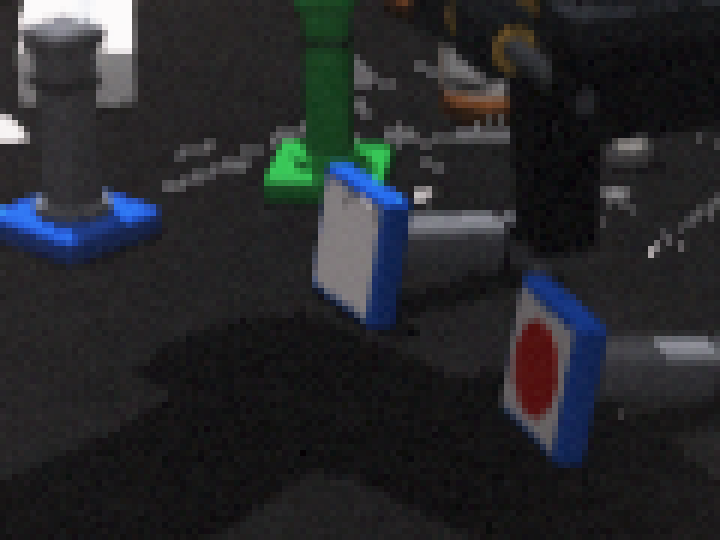

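move_arm(series=[[[0,0.1,0,0,0,0.9,0.3],[-0.07,0.1,0,0,0,0.9,1],[0,0,0,0,0,0,1],[0,0,0,0,0,0,1]]])

```text
time_s: 5.55
tcp_pos: [0.47, -0.09, 0.2499]
ee_rot: [[-0.008, -0.236, -0.972], [0.0, -0.972, 0.236], [-1.0, 0.002, 0.007]]
wrist_force: [-0.4, 0.5, -0.2]
gripper_width: 0.376
```

```bash
python3 - <<'E'
from h import *
im,d,K,T=cap('wrist','w3'); W=world(d,K,T)
tiles(im,d,K,T)
cv2.imwrite('pics/w3.png',im[:,:,::-1])
im,d,K,T=cap('top','t3'); tiles(im,d,K,T)
print(r.sense()['tcp_pos'])
E
```

```text
blue [316. 186.] 517 rect [478.3 -91.6] [48.9 10.8] 76.5 z [0.051 0.053 0.054]
blue [190. 206.] 604 rect [482.   59.9] [82.4 26.9] 84.9 z [0.001 0.053 0.054]
blue [121. 254.] 757 rect [459.2  78.1] [ 48.8 280.3] 15.1 z [0.006 0.013 0.017]
[ 0.47028318 -0.09016343  0.24974125]
```

View pics/w3.png

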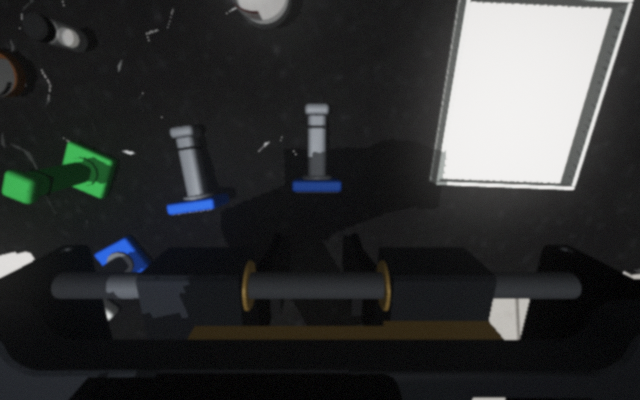

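move_arm(series=[[[0,0,0,0.6,-0.15,0,1],[0,-0.05,0,0.03,0,-0.6,1],[0,0,0,0,0,-0.9,1],[0,0,0,0,0,-0.9,1],[0,0,0,0,0,-0.4,1],[0,0,0,0,0,0,1]]])

```text
time_s: 6.4
tcp_pos: [0.5049, -0.0999, 0.0709]
ee_rot: [[-0.012, -0.236, -0.972], [-0.002, -0.972, 0.236], [-1.0, 0.005, 0.012]]
wrist_force: [-0.6, 0.2, 0.8]
gripper_width: 0.99
```

move_arm(series=[[[0,0,0,0.05,0,0.08,1],[0,0,0,0,0,0,0],[0,0,0,0,0,0,0],[0,0,0,0,0,0,0],[0,0,0,0,0,0,0],[0,0,0,0,0,0,0],[0,0,0,0,0,0,0],[0,0,0,0,0,0,0]]])

```text
time_s: 7.4
tcp_pos: [0.5099, -0.0997, 0.0798]
ee_rot: [[-0.005, -0.235, -0.972], [-0.001, -0.972, 0.235], [-1.0, 0.003, 0.005]]
wrist_force: [-0.7, 0.3, 0.1]
gripper_width: 0.287
```

move_arm(series=[[[0,0,0,0,0,0,0],[0,0,0,0,0,0,0],[0,0,0,0,0,0,0],[0,0,0,0,0,0,0]]])

```text
time_s: 7.9
tcp_pos: [0.5099, -0.0998, 0.0797]
ee_rot: [[-0.006, -0.235, -0.972], [-0.002, -0.972, 0.235], [-1.0, 0.003, 0.005]]
wrist_force: [-0.3, 0.4, 0.9]
gripper_width: 0.227
```

move_arm(series=[[[0,0,0,0,0,0.4,0],[0,0,0,0,0,0.7,0],[0,0,0,0,0,0.4,0],[0,0,0,0,0,0,0]]])

```text
time_s: 8.4
tcp_pos: [0.5081, -0.0997, 0.1701]
ee_rot: [[-0.01, -0.236, -0.972], [-0.001, -0.972, 0.236], [-1.0, 0.004, 0.01]]
wrist_force: [0.7, 0.1, -2.3]
gripper_width: 0.228
```

```bash
python3 - <<'E'
from h import *
z=np.load('pics/top0.npz'); im,d,K,T=[z[k] for k in('im','d','K','T')]; W=world(d,K,T)
s=W[120:250,390:510]; m=(im[120:250,390:510].min(-1)>150)&(s[...,2]<.03); 
m=cv2.morphologyEx(m.astype(np.uint8),cv2.MORPH_OPEN,np.ones((3,3)))>0
p=s[m]; print(cv2.minAreaRect((p[:,:2]*1000).astype(np.float32)))
p=p[p[:,2]>.012]; print(cv2.minAreaRect((p[:,:2]*1000).astype(np.float32)),len(p))
im,d,K,T=cap('scene','s4')
cv2.imwrite('pics/s4z.png',im[100:300,200:520,::-1].repeat(2,0).repeat(2,1))
E
```

```text
((511.2537841796875, -330.55780029296875), (167.6524200439453, 191.595703125), 74.03539276123047)
((511.69036865234375, -326.4693603515625), (159.55087280273438, 190.1862335205078), 74.03539276123047) 336
```

View pics/s4z.png

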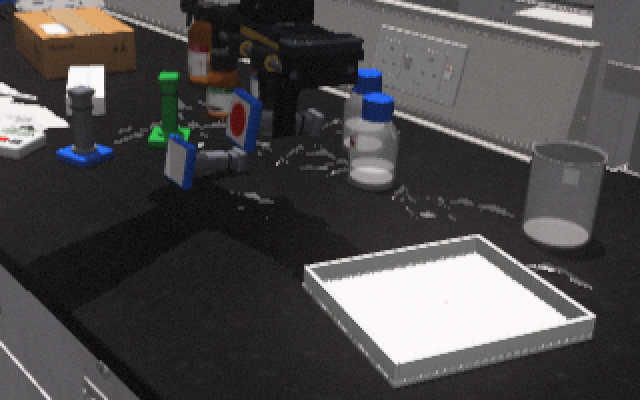

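move_arm(series=[[[0,0,-0.06,0,-0.5,0,0],[0,0,-0.06,0,-0.8,0,0],[0,0,-0.06,0,-0.9,0,0],[0,0,-0.06,0,-0.9,0,0],[0,0,0,0,-0.5,0,0],[0,0,0,0,0,0,0],[0,0,0,0,0,0,0]]])

```text
time_s: 9.32
tcp_pos: [0.5013, -0.3196, 0.1545]
ee_rot: [[-0.035, -0.269, -0.962], [0.007, -0.963, 0.269], [-0.999, 0.003, 0.035]]
wrist_force: [-1.2, 0.7, -0.8]
gripper_width: 0.232
```

move_arm(series=[[[-0.05,-0.15,0,0.1,-0.1,-0.3,0],[0,-0.1,0,0,0,-0.4,0],[0,0,0,0,0,-0.2,0],[0,0,0,0,0,0,0]]])

```text
time_s: 9.82
tcp_pos: [0.5074, -0.3215, 0.0976]
ee_rot: [[-0.002, -0.264, -0.964], [0.001, -0.964, 0.264], [-1.0, -0.001, 0.002]]
wrist_force: [0.7, -0.6, -1.2]
gripper_width: 0.231
```

```bash
python3 - <<'E'
from h import *
print(r.sense()['wrist_force'])
cap('wrist','w5')
im,d,K,T=cap('scene','s5')
cv2.imwrite('pics/s5z.png',im[130:330,300:540,::-1].repeat(3,0).repeat(3,1))
E
```

```text
[ 0.66626345 -0.61972707 -1.17292002]
```

View pics/s5z.png

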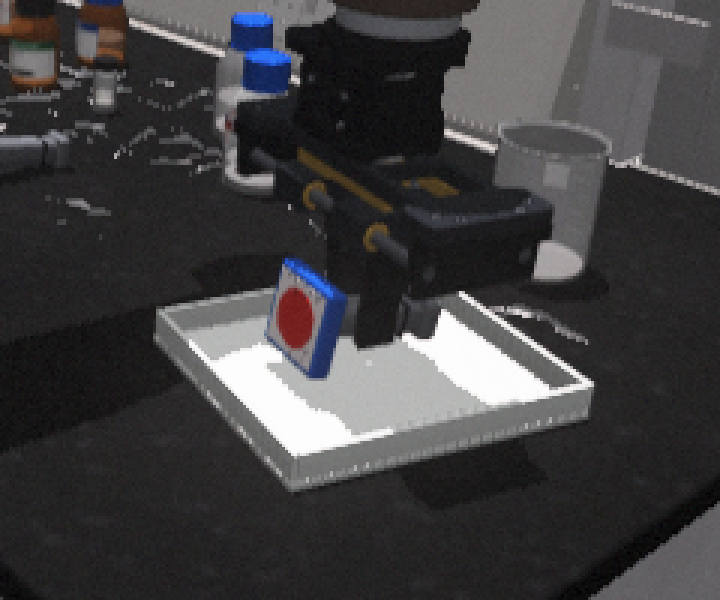

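View pics/w5.png

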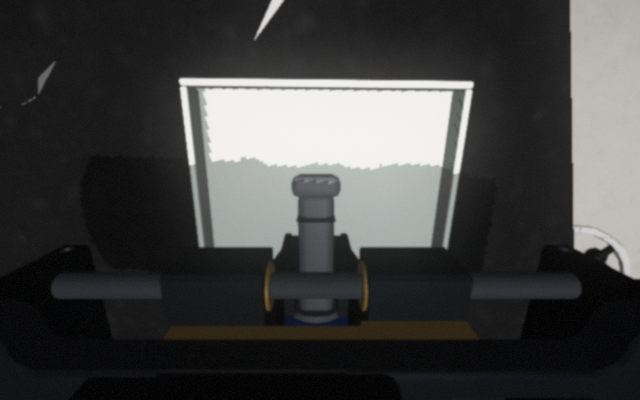

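move_arm(series=[[[0,0,0,0,0,-0.1,0],[0,0,0,0,0,-0.05,0],[0,0,0,0,0,0,0],[0,0,0,0,0,0,0]]])

```text
time_s: 10.42
tcp_pos: [0.5093, -0.3223, 0.0913]
ee_rot: [[0.004, -0.264, -0.964], [-0.001, -0.964, 0.264], [-1.0, -0.0, -0.004]]
wrist_force: [-0.5, 0.4, -1.4]
gripper_width: 0.227
```

move_arm(series=[[[0,0,0,0,0,-0.08,0],[0,0,0,0,0,-0.05,0],[0,0,0,0,0,0,0],[0,0,0,0,0,0,0]]])

```text
time_s: 10.92
tcp_pos: [0.5094, -0.3224, 0.0839]
ee_rot: [[0.005, -0.264, -0.965], [-0.002, -0.965, 0.264], [-1.0, 0.0, -0.005]]
wrist_force: [-0.7, -0.3, 0.7]
gripper_width: 0.225
```

move_arm(series=[[[0,0,0,0,0,-0.03,0],[0,0,0,0,0,0,0],[0,0,0,0,0,0,0]]])

```text
time_s: 11.3
tcp_pos: [0.5096, -0.3224, 0.084]
ee_rot: [[0.005, -0.263, -0.965], [-0.002, -0.965, 0.263], [-1.0, 0.001, -0.005]]
wrist_force: [-0.3, 0.3, 0.2]
gripper_width: 0.226
```

move_arm(series=[[[0,0,0,0,0,0,0.3],[0,0,0,0,0,0,0.4],[0,0,0,0,0,0,0.5],[0,0,0,0,0,0,0.5],[0,0,0,0,0,0,0.5],[0,0,0,0,0,0,0.5],[0,0,0,0,0,0.3,0.5],[0,0,0,0,0,0.8,0.5],[0,0,0,0,0,0.9,0.5],[0,0,0,0,0,0.5,0.5],[0,0,0,0,0,0,0.5]]])

```text
time_s: 12.68
tcp_pos: [0.5088, -0.3224, 0.237]
ee_rot: [[0.004, -0.263, -0.965], [-0.002, -0.965, 0.263], [-1.0, 0.001, -0.004]]
wrist_force: [0.1, 1.8, -1.5]
gripper_width: 0.5
```

```bash
python3 - <<'E'
from h import *
cap('top','t6')
im,d,K,T=cap('scene','s6')
cv2.imwrite('pics/s6z.png',im[100:330,200:540,::-1].repeat(2,0).repeat(2,1))
E
```

```text
(no output)
```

View pics/s6z.png

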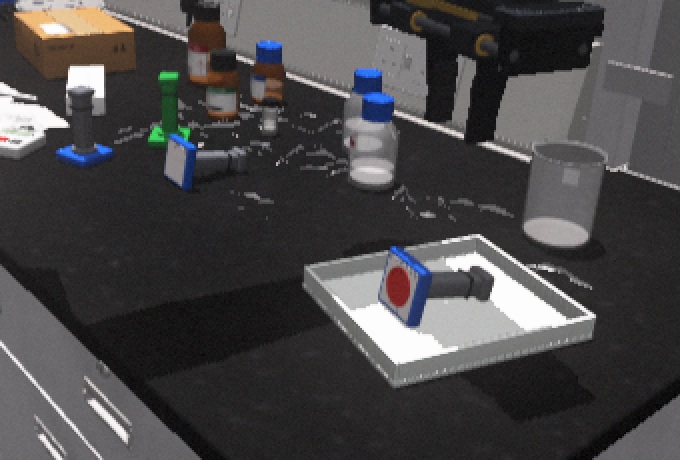

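View pics/t6.png

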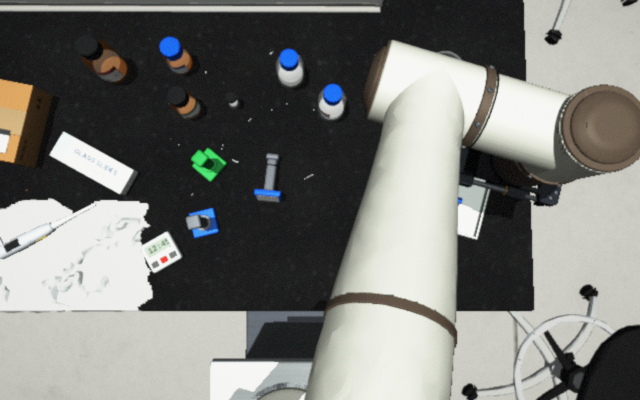

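The spotted tile lies in the tray with the gripper clear of it (scene crop about (400,285)). One plain tile lies tipped at (180,162) and the other still stands at (83,150). The green look-alike hasn't moved.

```bash
python3 - <<'E'
from station import r
print(r.finish_job(), r.sense()['time_s'])
E
```

```text
the job is handed in; nothing more can be done
the job is handed in; nothing more can be done
```

The tile with the red spot is in the white tray, and I handed the job in at about 13 s of the 58 s allowed.

- **Search:** I tipped the middle tile first and its underside was plain white. I then tipped the right tile and saw the red spot.
- **Placing:** I gripped that tile across its handle and lowered it until it stopped on the tray floor. I only opened the fingers then, so it was not dropped.
- **Last checks:** The final scene picture showed the spotted tile lying inside the tray with its red spot visible and the gripper about 15 cm above where it let go. The middle tile lies tipped by its original spot. The left tile was never touched, and the green look-alike had not moved. The arm blocked the top camera's view of the tray, so only the scene camera confirms how the tile lies there. Wrist force never read above about 3 N at the end of any move.

No check failed or disagreed.

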